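# Fit and clip the keyed cover on a tilted filter bowl

## Robot

A 6-joint arm with a two-finger parallel gripper is mounted at the origin on the work surface. World frame = base frame: x ahead of the robot, y to its left, z up, the work surface at z = 0. Lengths are in m, angles in rad, forces in N, time in s.
With the tool pointing down it reaches from about 0.25 to 0.8 m from the base axis. Payload 3.9 kg.
Tool frame: the origin (TCP) lies at the very end of the fingers, on their centre line; the grasp point (between the pads) lies 19 mm behind it (bot.hold_point_z is the distance from the TCP to the grasp point, in m); z points along the fingers, y is the direction in which the jaws open and shut (so a half turn about z gives the same grasp; the last joint's range is limited). The gripper opens to 85 mm and grips with 20 to 120 N. Pads are 22 mm wide; open, the fingers measure 114 mm over their backs; the gripper's body (76 mm by 85 mm) begins 54 mm behind the grasp point. The pads swing forward as they close: fully open they stand 13 mm farther back than shut.
Start: joints at [-1.191, 0.26, -0.138, 1.173, 0, 1.571], TCP at [0.195, -0.488, 0.206] pointing down, gripper open.
Joint ranges: [-2.78, 2.78], [-0.83, 1.72], [-1.28, 1.37], [-1.9, 2.12], [-1.57, 1.48], [-3.14, 3.14]. Speed limits (rad/s): [2.57, 2.57, 3.14, 3.14, 3.14, 3.14].

## Interface

Orientations are given as a rotation vector (axis times angle).
In Python, from rig import bot gives the robot as it stands.
- The arm moves only by the shell command python3 -m jog 'ROWS' [FORCE]. ROWS is a JSON object of lists of equal length, an entry for each row: "hand": the opening, from 0 (shut) to 1 (fully open); "offset": the shift along the tool's x, y, z in cm, a list of three; "dr": the turn, a rotation vector about the tool's x, y, z in degrees, a list of three. In form: {"hand": [hand, ...], "offset": [[dx, dy, dz], ...], "dr": [[wx, wy, wz], ...]}. A call has 1 to 10 rows; each row shifts and turns the pose as measured when the row begins, along the tool's axes as they then stand; what a row does not reach is not made up. A row lasts 1/8 s, in which the tool goes at most 62.5 mm and 10.7 degrees, less where a joint would pass 70% of its speed; a pose out of reach is approached as far as the arm can. A call is refused whole if a number of a shift passes 6.25 or a number of a turn 10.7, either way. A call with a gripper value outside its range is refused whole. The fingers move at their own pace and stop on an object; FORCE is the grip in N (left out, the last holds). Time passes only in rows, so rows that do not move let the fingers close. It gives the time, the measured TCP pose, the force and the opening at its end, in the units of the state.
- bot.observe(): the state, without advancing time (a new reading comes with each control period).
- bot.snapshot(name): name is "scene" or "top"; returns a dict with "img" (480x640x3 uint8, blue, green, red), "fx", "fy", "cx", "cy" (pixels), "dist" ([k1, k2, p1, p2, k3] as OpenCV has them; the pictures are not rectified), "pose" (4x4, takes a point from camera to world coordinates). Camera axes: x right, y down, z forward; pixel columns grow to the right and rows downward; lengths in m; the calibration is good to about 2 mm. A picture is of the moment at which its call begins. There is no depth.
- bot.sign_off(): hands the job in, once; it reports no verdict.
Trained networks look in a picture, given as the dict that the camera call returned (one of the last four; its "shot" number tells which), for a name from the list of things; names that differ only in an ending like _2 or _b are one class to them, and where a whole thing is asked for, a point or a joint stands for the part that bears it (a point fixed in the world has none). Each returns a list of dicts, best first, with "conf" (0 to 1); they miss things now and then, are a little off and sometimes report something else, mostly with a low value. They report only what shows in the picture. A call takes as long as a camera call. They do not tell look-alikes from the thing itself.
- bot.boxes_of(thing, picture): "position" ([x, y, z] in m, in world coordinates, good to about 4 mm: the middle of the surface that is visible of it).
- bot.tip_of(thing, picture): "position" ([x, y, z] in m, in world coordinates, good to about 4 mm: a listed point, or the origin of a listed thing).
The state is a dict: "clock": time; "joint_positions": joint angles; "qvel": joint speeds; "tau": joint torques, N m; "tcp_pos": TCP position; "orientation": TCP orientation; "force": force on the tool from outside, world axes, zero at the start; "ft_torque": the same for the moment, N m; "grip_width": opening from 0.0 (shut) to 1.0 (fully open).
Only numpy, scipy, OpenCV 4.12 (cv2) and the standard library are available. Lean on these libraries where they do the work, as an engineer would, in place of code of your own. Each camera call takes 0.05 s, during which the arm holds its last target. There are 200 camera calls.

## Task

Fit the keyed cover with the blade grip onto the open filter bowl in the tilted bench stand, turned so that its two keys drop into the notches of the rim and it sits flush all round. Then swing the retaining clip over the edge of the cover as far as it goes and let go. Leave the other parts on the bench where they are.

Things in the scene. Friction and masses are not known exactly. Their poses are not given: they have to be found in the camera images.
- cover_mid (a point): Loose bare-metal cover, 51 mm tall, lying right way up. Point: on its axis, 25 mm above its underside; z up. From the bottom: round boss 49 mm across, 12 mm tall, chamfered; flange 74 mm across, 5 mm thick; blade grip 34 mm tall, 30 mm long along x, 14 mm thick along y (its top 26 mm above this point, its foot 8 mm below). Seated, this point is on the bowl's axis 13 mm above the rim.
- cover_key (a point): Outer lower end of one of the cover's two opposite keys, round-nosed ribs under the flange running along +x and -x from the boss to 35 mm from the axis, 9 mm wide, 7 mm deep below the flange. The blade grip points at the keys; the cover fits either way round. With keys resting on the rim, unseated, the cover stands 7 mm too high, its boss already 5 mm into the bore.
- rim (a point): Centre of the round rim of the metal filter bowl (72 mm outside, bore 54 mm across, 14 mm deep), in the rim plane, 165 mm above the bench. z is the bowl's axis, out of the mouth, leaning 30 degrees from vertical towards the stand's front (robot's side); x lies in the rim plane, upslope to the back; y points to the clip's side. The frame is the stand's: it does not turn with the bowl.
- stand: Fixed grey stand, base 170 x 150 mm, origin under its centre, z up, x to its back. Its clamp holds the bowl, which can be turned only stiffly (1.2 N m) about its own axis. The rim has two opposite notches 13 mm wide, cut through the wall, visible from above; they lie along the rim frame's y, turned by an unknown angle up to 0.5 rad either way about z: see or feel for them.
- clip_thumb (a point): Point on the axis of the clip's upright round thumb pin (10 mm across, parallel to the bowl's axis), 37 mm above the rim plane. The pin stands 34 mm tall on the clip's flat steel arm; the point is 24 mm above the arm's top and 10 mm below the pin's top.
- clip_pivot (a point): Point on the clip's hinge axis, at the arm's underside, 7 mm above the rim plane; the frame is that of the rim and the hinge axis is z. The thumb pin is 20 mm from the axis, the arm's end 34 mm, the arm 6 mm thick. The arm swings 2 mm above the flange of a seated cover and strikes the flange of an unseated one.
- clip (a joint): Angle of the retaining clip, 0 to 1.57 rad. At 0 its arm points along -x of the rim frame (to the stand's front), clear of the bowl; it grows counter-clockwise seen from above, and at the stop, 1.57, the arm points along -y, over the cover's edge. Slight friction (0.06 N m): it stays where it is left.
- dust_cap_mid (a point): Bystander: loose plain metal disc 82 mm across and 7 mm thick with a round knob 20 mm across and 20 mm tall, no keys; the point is on its axis half-way up (13.5 mm above the bench). It and the keyed cover may lie in either order.
- spray_can_mid (a point): Bystander: grey can, 62 mm across and 150 mm tall, standing; the point is at its centre.
- wrench_grip (a point): Bystander: steel wrench lying on the bench; the point is on its handle.
- screwdriver_grip (a point): Bystander: screwdriver lying on the bench; the point is on its handle.
Mind the look-alikes: they are no part of the job. Leave any pink or red look-alike of the stand alone.

How it is judged:
By the outcome, as a careful person would: the job done as asked, in the order asked, and still so for the second after the job is handed in, with the robot touching nothing.
It also fails if it takes over 67 s, if anything falls off the work surface, if the arm or the gripper's body presses on something with over 40 N, if the wrist force passes 120 N, or if a joint passes its speed limit or range.

## Working session

There is one attempt and no reset: what is moved stays moved. The work goes in short steps, Python scripts to look and compute and a shell command to move; the robot and the scene stay as the last step left them, time stands still between calls to the robot, and variables do not carry over. Pictures are saved under pics/ and viewed, about 8 in all and at most 12, crops included, and the job is handed in when it is done.

```bash
ls; mkdir -p pics; python3 - <<'E'
from rig import bot
import cv2
for n in ("scene","top"):
    s=bot.snapshot(n); cv2.imwrite(f"pics/{n}0.png",s["img"])
    print(n,s["pose"].round(3).tolist() if hasattr(s["pose"],'round') else s["pose"],s["fx"],s["dist"])
    for t in ["cover_mid","cover_key","rim","stand","clip_thumb","clip_pivot","dust_cap_mid","spray_can_mid","wrench_grip","screwdriver_grip"]:
        print(t,[([round(float(v),3) for v in d["position"]],round(d["conf"],2)) for d in bot.tip_of(t,s)][:4])
print(bot.observe()); 
E
```

```text
pics
scene [[0.825, 0.428, -0.37, 0.926], [0.566, -0.643, 0.516, -0.578], [-0.017, -0.635, -0.772, 1.047], [0.0, 0.0, 0.0, 1.0]] 477.73197362125046 [-0.08679737  0.          0.          0.          0.        ]
cover_mid [([0.543, -0.316, 0.022], 0.75)]
cover_key [([0.573, -0.339, 0.005], 0.96)]
rim [([0.219, 0.323, 0.166], 0.97), ([0.318, -0.315, 0.162], 0.97), ([0.355, -0.053, 0.165], 0.69), ([0.532, 0.178, 0.159], 0.66)]
stand [([0.224, 0.329, -0.003], 0.83), ([0.317, -0.309, 0.002], 0.69), ([0.356, -0.055, 0.001], 0.64), ([0.534, 0.175, 0.0], 0.62)]
clip_thumb [([0.32, -0.244, 0.189], 0.66), ([0.515, 0.232, 0.187], 0.54), ([0.32, 0.002, 0.185], 0.48), ([0.198, 0.397, 0.187], 0.4)]
clip_pivot [([0.345, -0.262, 0.169], 0.85), ([0.546, 0.232, 0.172], 0.82), ([0.354, 0.004, 0.171], 0.75), ([0.809, 0.02, 0.075], 0.66)]
dust_cap_mid [([0.564, -0.107, 0.015], 0.94)]
spray_can_mid [([0.811, 0.018, 0.074], 0.56)]
wrench_grip [([0.743, -0.267, 0.002], 0.69)]
screwdriver_grip [([0.442, 0.319, 0.009], 0.56)]
top [[0.015, -0.971, 0.24, 0.268], [-1.0, -0.015, 0.002, 0.004], [0.002, -0.24, -0.97
[... 899 characters left out ...]
7, 0.014], 0.76)]
{'clock': 1.1, 'joint_positions': array([-1.19097945e+00,  2.59987876e-01, -1.38079798e-01,  1.17271810e+00,
        1.02312030e-05,  1.57085425e+00]), 'qvel': array([-6.31584749e-05, -6.31728866e-04,  4.20559877e-04, -5.37700791e-04,
       -8.98592862e-04,  1.63658092e-04]), 'tau': array([ 2.25245612e-04, -4.05623460e+01,  2.54240924e+01,  1.10142377e-03,
        1.03145021e-04, -1.58689505e-05]), 'tcp_pos': array([ 0.19464488, -0.48757735,  0.20551834]), 'orientation': array([3.08512050e+00, 5.92944298e-01, 1.89115081e-05]), 'force': array([ 0.78275368, -0.62811272,  0.48493922]), 'ft_torque': array([0.0499936 , 0.04313334, 0.06558483]), 'grip_width': 0.9987537569000815}
```

View pics/scene0.png

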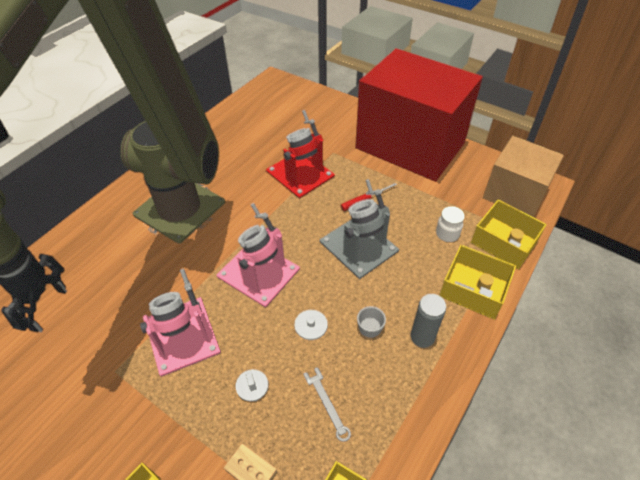

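View pics/top0.png

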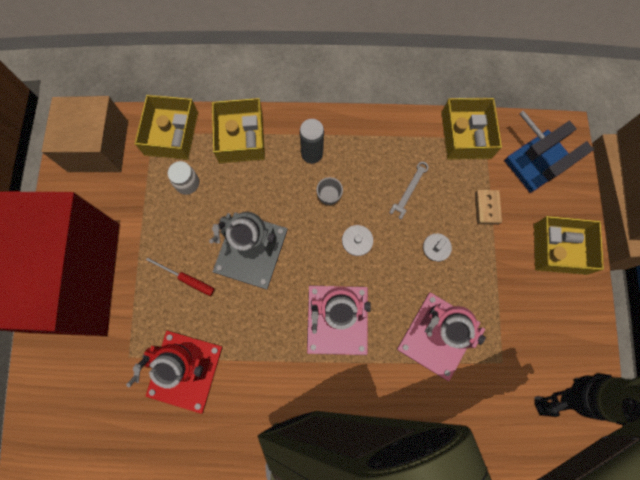

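```bash
python3 - <<'E'
import cv2,numpy as np
s=cv2.imread("pics/scene0.png");t=cv2.imread("pics/top0.png")
def c(i,u,v,h):return cv2.resize(i[v-h:v+h,u-h:u+h],(390,390) if h>30 else (390,200) ,interpolation=cv2.INTER_CUBIC)
def cc(i,u,v,h,w):return cv2.resize(i[v-h:v+h,u-w:u+w],(390,int(390*h/w)),interpolation=cv2.INTER_CUBIC)
a=np.hstack([cc(s,362,225,50,50),cc(t,247,245,50,50)])
b=np.hstack([cc(s,252,385,20,39),cc(t,438,247,20,39)])
cv2.imwrite("pics/crop1.png",np.vstack([a,b]))
E
```

```text
(no output)
```

View pics/crop1.png

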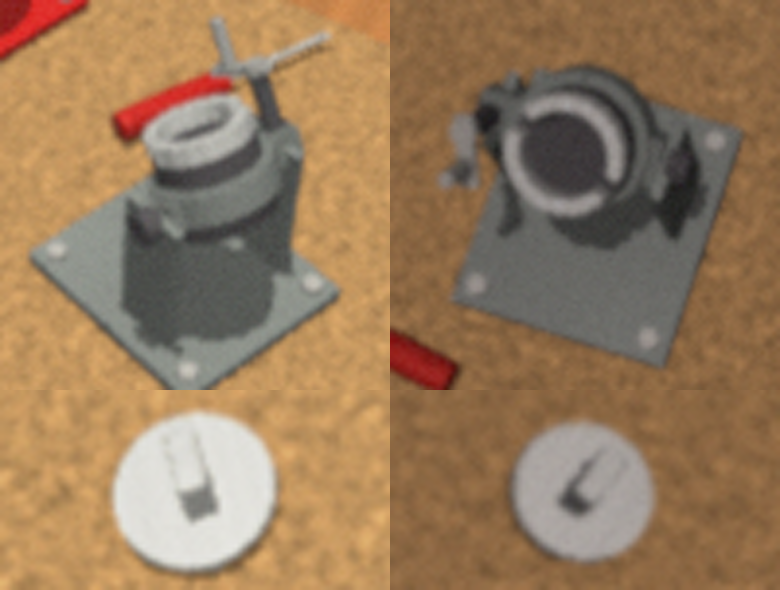

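```bash
cat > h.py <<'E'
import numpy as np,cv2
from scipy.spatial.transform import Rotation as R
from rig import bot
def K(s):return np.array([[s["fx"],0,s["cx"]],[0,s["fy"],s["cy"]],[0,0,1.]])
def proj(s,P):
    T=np.linalg.inv(np.array(s["pose"]));
    return cv2.projectPoints(np.asarray(P,float).reshape(-1,3),cv2.Rodrigues(T[:3,:3])[0],T[:3,3],K(s),np.array(s["dist"]))[0].reshape(-1,2)
def onplane(s,uv,p0,n):
    T=np.array(s["pose"]);q=cv2.undistortPoints(np.array(uv,float).reshape(-1,1,2),K(s),np.array(s["dist"])).reshape(-1,2)
    d=np.c_[q,np.ones(len(q))]@T[:3,:3].T
    return T[:3,3]+d*(((np.array(p0)-T[:3,3])@n)/(d@n))[:,None]
def rimR(yaw): return (R.from_euler('z',yaw)*R.from_euler('y',-np.pi/6)).as_matrix()
def ortho(s,o,M,half,px=390):
    g=np.linspace(half,-half,px); X,Y=np.meshgrid(g,g,indexing='ij') # rows: x up, cols: y left
    P=np.array(o)+X[...,None]*M[:,0]+Y[...,None]*M[:,1]
    uv=proj(s,P).reshape(px,px,2).astype(np.float32)
    return cv2.remap(s["img"],uv[...,0],uv[...,1],cv2.INTER_CUBIC)
E
python3 - <<'E'
from h import *
t=bot.snapshot("top");s=bot.snapshot("scene")
# base corners, crop -> px
c=np.array([[715,140],[477,283],[648,338]],float); uv=np.c_[(c[:,0]-390)/3.9+197,c[:,1]/3.9+195]
P=onplane(t,uv,[0,0,.012],np.array([0,0,1.]));print(P.round(4))
d=P[1]-P[2];yaw=np.arctan2(-d[0],d[1]);d2=P[0]-P[2];print(yaw,np.arctan2(d2[1],d2[0]),(P[0]+P[1])/2)
o=[.532,.1755,.165];M=rimR(yaw);print(M.round(3))
a=np.hstack([ortho(s,o,M,.06),ortho(t,o,M,.06)]);cv2.imwrite("pics/rim1.png",a)
print(bot.boxes_of("cover_mid",s)[:1],bot.boxes_of("cover_mid",t)[:1])
E
```

```text
[[0.5857 0.096  0.012 ]
 [0.4851 0.251  0.012 ]
 [0.4504 0.1358 0.012 ]]
-0.2926970654011913 -0.28550095305643697 [0.53542196 0.17354577 0.012     ]
[[ 0.829  0.289 -0.479]
 [-0.25   0.957  0.144]
 [ 0.5    0.     0.866]]
[{'position': [0.5488, -0.3191, 0.0135], 'conf': 0.6}] [{'position': [0.5423, -0.3077, 0.0168], 'conf': 0.9}]
```

View pics/rim1.png

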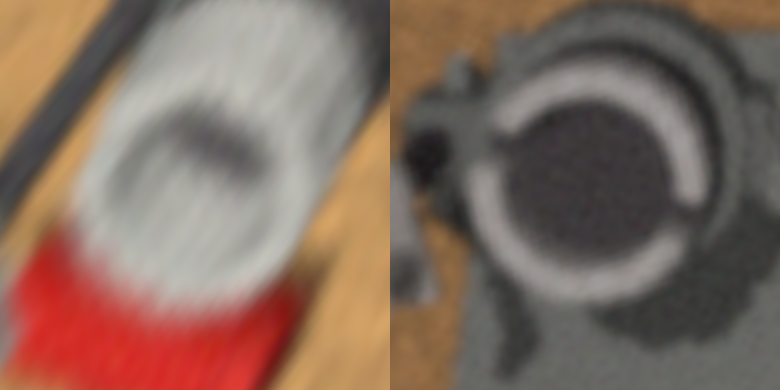

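```bash
python3 - <<'E'
from h import *
t=bot.snapshot("top");s=bot.snapshot("scene")
c=[.547,-.312]
I=np.eye(3)
row=lambda o,M,h:np.hstack([ortho(s,o,M,h,300),ortho(t,o,M,h,300)])
cv2.imwrite("pics/cov1.png",np.vstack([row([*c,.017],I,.05),row([*c,.051],I,.05)]))
# flange centroid / rim fit
for n,S in(("s",s),("t",t)):
    g=cv2.cvtColor(ortho(S,[*c,.017],I,.06,480),cv2.COLOR_BGR2HSV); m=((g[...,1]<50)&(g[...,2]>90)).astype(np.uint8)
    cs=max(cv2.findContours(m,0,1)[0],key=cv2.contourArea); (x,y),r=cv2.minEnclosingCircle(cs);e=cv2.fitEllipse(cs)
    print(n,"cover",c[0]+.06-e[0][1]/479*.12,c[1]+.06-e[0][0]/479*.12,np.array(e[1])/479*120)
o=np.array([.535,.1745,.165]);M=rimR(-.29)
g=cv2.cvtColor(ortho(t,o,M,.05,400),cv2.COLOR_BGR2GRAY)
m=(g>125).astype(np.uint8);p=np.argwhere(m)
p=.05-p/399*.1;p=p[np.hypot(*p.T)<.043]
h=cv2.convexHull((p*1e5).astype(np.int32));e=cv2.fitEllipse(h);print("rim",np.array(e[0])/1e2,np.array(e[1])/1e2)
ctr=np.array(e[0])/1e5
# angular profile
gg=cv2.GaussianBlur(g,(0,0),1)
a=np.deg2rad(np.arange(0,360,5));prof=[]
for q in a:
    r=np.linspace(.029,.034,8);x=ctr[0]+r*np.cos(q);y=ctr[1]+r*np.sin(q)
    prof.append(int(gg[np.round((.05-x)/.1*399).astype(int),np.round((.05-y)/.1*399).astype(int)].mean()))
print(prof)
for th in("clip_thumb","clip_pivot"):
    for S in(s,t):print(th,[ (M.T@(np.array(d["position"])-o)*1e3).round(1) for d in bot.tip_of(th,S) if np.linalg.norm(np.array(d["position"])-o)<.1],end=" ")
    print()
E
```

```text
s cover 0.5477360342897801 -0.31397183565207465 [73.32217286 75.56267278]
t cover 0.5475450885430259 -0.31448386582153576 [72.6828863  74.38926107]
rim [ 0.12677032 -0.29678558] [70.5175293  72.27960938]
[143, 147, 150, 146, 144, 144, 143, 145, 144, 145, 142, 124, 88, 71, 80, 95, 115, 136, 145, 147, 146, 143, 144, 143, 144, 146, 149, 148, 145, 143, 147, 148, 147, 149, 149, 147, 147, 152, 152, 147, 145, 146, 145, 145, 146, 142, 141, 125, 99, 82, 62, 65, 104, 137, 142, 144, 145, 145, 150, 151, 145, 146, 152, 148, 143, 147, 150, 145, 144, 149, 145, 146]
clip_thumb [array([-20.3,  52.1,  36.8])] clip_thumb [array([-24.2,  49.3,  37.5])] 
clip_pivot [array([-1.2, 57.2, 10.6])] clip_pivot [array([-5.3, 56.5, 11.5])]
```

View pics/cov1.png

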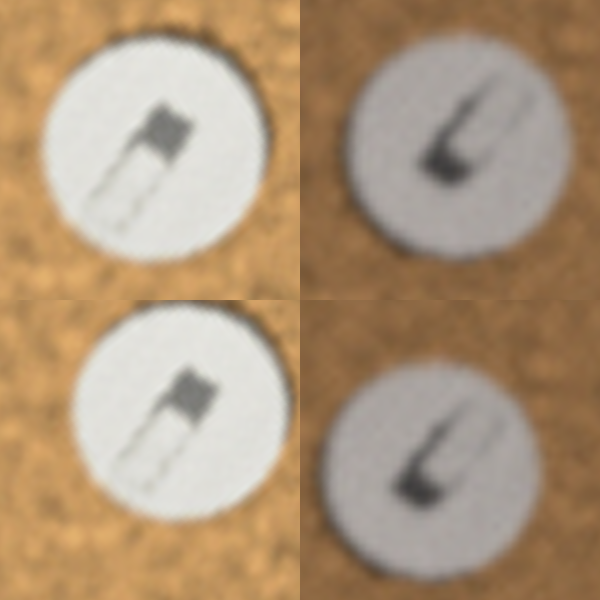

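```bash
cat >> h.py <<'E'
def cur():
    o=bot.observe();return o,np.array(o["tcp_pos"]),R.from_rotvec(o["orientation"])
def plan(p,Rt,n=None,vmax=5.5):
    """rows (straight line + slerp) from the measured pose to p,Rt"""
    o,p0,R0=cur();Rt=R.from_matrix(Rt) if isinstance(Rt,np.ndarray) else Rt
    w=(R0.inv()*Rt).as_rotvec();d=np.array(p)-p0
    n=n or int(max(np.ceil(np.linalg.norm(d)*100/vmax),np.ceil(np.rad2deg(np.linalg.norm(w))/10),1))
    off=[((R0*R.from_rotvec(w*i/n)).inv().apply(d)/n*100).round(2).tolist() for i in range(n)]
    print(n,"offset",off,"dr",np.rad2deg(w/n).round(2).tolist(),"dist mm",(d*1e3).round(1),"grip",round(o["grip_width"],3),"F",np.round(o["force"],1),"j",np.round(o["joint_positions"],2),"t",round(o["clock"],2))
def down(yawy): # tool z down, tool y at yaw
    y=np.array([np.cos(yawy),np.sin(yawy),0]);z=np.array([0,0,-1.]);return np.c_[np.cross(y,z),y,z]
RIM=np.array([.535,.1745,.165]);YAW=-.29;M=rimR(YAW);COV=np.array([.5475,-.3142])
def seat(key=np.deg2rad(68.8),sgn=1): # tool frame over the bowl, tool x along sgn*key
    z=-M[:,2];x=sgn*(M[:,0]*np.cos(key)+M[:,1]*np.sin(key));return np.c_[x,np.cross(z,x),z]
E
python3 -m jog '{"hand":[1],"offset":[[0,0,0]],"dr":[[0,0,-10]]}'
python3 - <<'E'
from h import *
plan([*COV,.12],down(np.deg2rad(51)))
plan([*COV,.12],down(np.deg2rad(51-180)))
E
```

```text
clock: 1.72
tcp_pos: [0.1947, -0.4876, 0.2055]
orientation: [-3.02, -0.867, -0.0]
force: [-0.1, 0.1, 1.0]
grip_width: 1.0
11 offset [[3.56, 0.37, 0.78], [3.44, 0.97, 0.78], [3.22, 1.55, 0.78], [2.91, 2.08, 0.78], [2.51, 2.55, 0.78], [2.03, 2.94, 0.78], [1.49, 3.25, 0.78], [0.91, 3.46, 0.78], [0.3, 3.56, 0.78], [-0.31, 3.56, 0.78], [-0.92, 3.45, 0.78]] dr [0.0, -0.0, -9.91] dist mm [352.8 173.4 -85.5] grip 1.0 F [-0.1  0.1  1. ] j [-1.19  0.26 -0.14  1.17  0.    1.39] t 1.73
8 offset [[4.89, 0.5, 1.07], [4.91, -0.26, 1.07], [4.81, -1.01, 1.07], [4.59, -1.74, 1.07], [4.27, -2.43, 1.07], [3.84, -3.06, 1.07], [3.33, -3.62, 1.07], [2.73, -4.09, 1.07]] dr [-0.0, -0.0, 8.88] dist mm [352.8 173.4 -85.5] grip 1.0 F [-0.1  0.1  1. ] j [-1.19  0.26 -0.14  1.17  0.    1.39] t 1.73
```

```bash
python3 -m jog '{"hand":[1,1,1,1,1,1,1,1,1,1],"offset":[[3.56,0.37,0.78],[3.44,0.97,0.78],[3.22,1.55,0.78],[2.91,2.08,0.78],[2.51,2.55,0.78],[2.03,2.94,0.78],[1.49,3.25,0.78],[0.91,3.46,0.78],[0.3,3.56,0.78],[-0.31,3.56,0.78]],"dr":[[0,0,-9.9],[0,0,-9.9],[0,0,-9.9],[0,0,-9.9],[0,0,-9.9],[0,0,-9.9],[0,0,-9.9],[0,0,-9.9],[0,0,-9.9],[0,0,-9.9]]}'
python3 - <<'E'
from h import *
plan([*COV,.07],down(np.deg2rad(51)))
E
```

```text
clock: 2.98
tcp_pos: [0.5206, -0.3207, 0.1261]
orientation: [1.225, 2.889, -0.005]
force: [0.4, 0.0, -0.5]
grip_width: 0.998
2 offset [[-0.69, 1.2, 2.81], [-0.77, 1.15, 2.81]] dr [-0.06, 0.13, -3.47] dist mm [ 26.9   6.5 -56.1] grip 0.998 F [ 0.4  0.  -0.5] j [-0.55  0.44 -0.07  1.05 -0.    0.25] t 2.98
```

```bash
python3 -m jog '{"hand":[1,1,0.6,0.6],"offset":[[-0.69,1.2,2.81],[-0.77,1.15,2.81],[0,0,0],[0,0,0]],"dr":[[0,0,-3.5],[0,0,-3.5],[0,0,0],[0,0,0]]}' 40
python3 - <<'E'
from h import *
plan([*COV,.023],down(np.deg2rad(51)),2)
t=bot.snapshot("top");s=bot.snapshot("scene")
cc=lambda i,u,v,h:cv2.resize(i[v-h:v+h,u-h:u+h],(390,390),interpolation=cv2.INTER_CUBIC)
u=proj(s,[*COV,.05])[0].astype(int);v=proj(t,[*COV,.05])[0].astype(int)
cv2.imwrite("pics/g1.png",np.hstack([cc(s["img"],*u,50),cc(t["img"],*v,50)]))
E
```

```text
clock: 3.48
tcp_pos: [0.5511, -0.3125, 0.0687]
orientation: [1.034, 2.962, -0.006]
force: [-0.2, -0.1, 0.1]
grip_width: 0.613
2 offset [[0.1, -0.17, 2.29], [0.09, -0.18, 2.29]] dr [-0.06, 0.15, 0.25] dist mm [ -3.6  -1.7 -45.7] grip 0.613 F [-0.2 -0.1  0.1] j [-0.51  0.52 -0.1   0.95 -0.    0.16] t 3.48
```

View pics/g1.png

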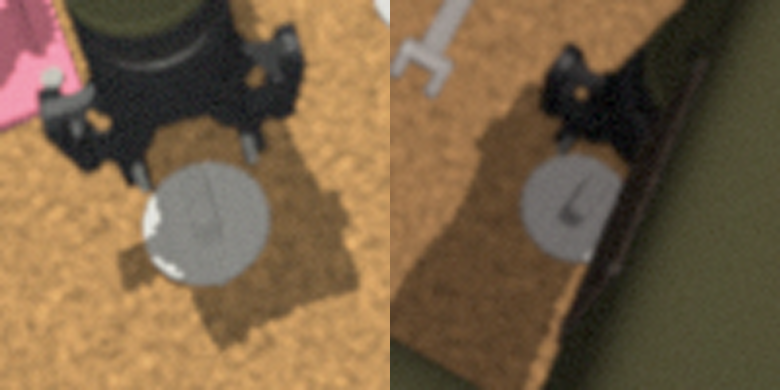

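The fingers (scene crop, 140,175 and 252,150) straddle the blade at (205,205), aligned across its thickness. Going down.

```bash
python3 -m jog '{"hand":[0.6,0.6,0.6,0,0,0,0,0],"offset":[[0.1,-0.17,2.29],[0.09,-0.18,2.2],[0,0,0],[0,0,0],[0,0,0],[0,0,0],[0,0,0],[0,0,0]],"dr":[[0,0,0],[0,0,0],[0,0,0],[0,0,0],[0,0,0],[0,0,0],[0,0,0],[0,0,0]]}' 60
python3 - <<'E'
from h import *
plan([*COV,.023],down(np.deg2rad(51)),1)
E
```

```text
clock: 4.58
tcp_pos: [0.551, -0.319, 0.0327]
orientation: [1.036, 2.946, -0.011]
force: [-0.7, -0.2, -0.6]
grip_width: 0.005
1 offset [[0.59, 0.16, 0.96]] dr [-0.0, 1.14, 0.24] dist mm [-3.5  4.8 -9.7] grip 0.005 F [-0.7 -0.2 -0.6] j [-0.52  0.55 -0.16  0.85 -0.    0.15] t 4.58
```

```bash
python3 - <<'E'
from h import *
s=bot.snapshot("scene");t=bot.snapshot("top")
print(bot.tip_of("cover_mid",s)[:2],bot.tip_of("cover_mid",t)[:2])
cc=lambda i,u,v,h:cv2.resize(i[v-h:v+h,u-h:u+h],(390,390),interpolation=cv2.INTER_CUBIC)
u=proj(s,[*COV,.05])[0].astype(int);v=proj(t,[*COV,.05])[0].astype(int)
cv2.imwrite("pics/g2.png",np.hstack([cc(s["img"],*u,40),cc(t["img"],*v,40)]))
E
```

```text
[{'position': [0.5463, -0.3118, 0.0241], 'conf': 0.73}] [{'position': [0.5472, -0.3099, 0.0255], 'conf': 0.83}]
```

View pics/g2.png

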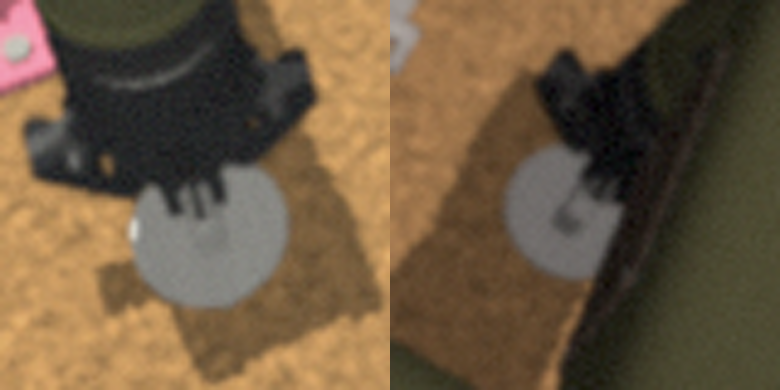

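```bash
python3 -m jog '{"hand":[0,0,0],"offset":[[0,0,-1.5],[0,0,-1.5],[0,0,0]],"dr":[[0,0,0],[0,0,0],[0,0,0]]}' 60
python3 - <<'E'
from h import *
s=bot.snapshot("scene");t=bot.snapshot("top")
print(bot.observe()["ft_torque"],bot.observe()["force"])
print(bot.tip_of("cover_mid",s)[:2],bot.tip_of("cover_mid",t)[:2])
cc=lambda i,u,v,h:cv2.resize(i[v-h:v+h,u-h:u+h],(390,390),interpolation=cv2.INTER_CUBIC)
u=proj(s,[*COV,.05])[0].astype(int);v=proj(t,[*COV,.05])[0].astype(int)
cv2.imwrite("pics/g3.png",np.hstack([cc(s["img"],*u,40),cc(t["img"],*v,40)]))
E
```

```text
clock: 5.15
tcp_pos: [0.5507, -0.3187, 0.0651]
orientation: [1.036, 2.945, -0.011]
force: [0.1, -0.2, -0.5]
grip_width: -0.001
[-0.00500512  0.05378223  0.02989043] [ 0.43169646  0.23226518 -0.05408125]
[{'position': [0.5451, -0.3155, 0.024], 'conf': 0.88}] [{'position': [0.5491, -0.3126, 0.0276], 'conf': 0.56}]
```

View pics/g3.png

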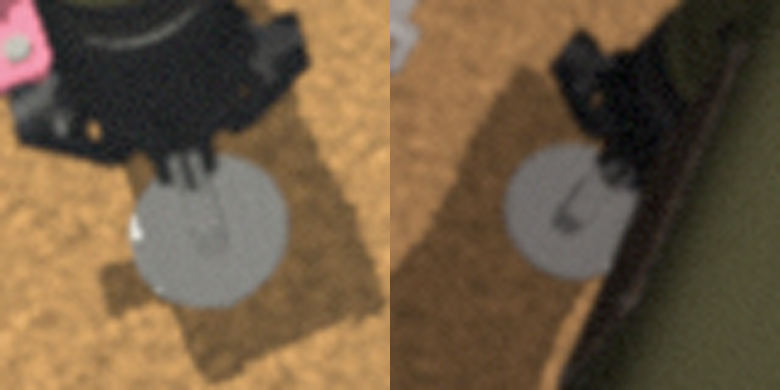

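```bash
python3 - <<'E'
from h import *
o,p,Rr=cur()
s=bot.snapshot("scene");t=bot.snapshot("top")
u=proj(s,[*COV,.05])[0].astype(int);v=proj(t,[*COV,.05])[0].astype(int)
f=lambda S,c,P,off:((proj(S,P)-c+40)*390/80+[off,0]).round(0).tolist()
P=[p,[*COV,.051],[*COV,.017]]
b=np.array([np.cos(np.deg2rad(-39)),np.sin(np.deg2rad(-39))])*.015
P+= [[*(COV+b),.051],[*(COV+b),.017],[*(COV-b),.051]]
print("scene",f(s,u,P,0));print("top",f(t,v,P,390)); print(bot.hold_point_z,Rr.as_matrix().round(3).tolist())
E
```

```text
scene [[191.0, 196.0], [197.0, 198.0], [206.0, 228.0], [204.0, 228.0], [213.0, 258.0], [190.0, 169.0]]
top [[599.0, 187.0], [586.0, 195.0], [570.0, 209.0], [603.0, 173.0], [586.0, 189.0], [569.0, 216.0]]
0.0187 [[-0.78, 0.626, 0.012], [0.626, 0.78, -0.011], [-0.016, -0.001, -1.0]]
```

```bash
python3 -m jog '{"hand":[0.6,0.6,0.6,0.6],"offset":[[0.6,-0.2,0],[0,0,0],[0,0,0],[0,0,0]],"dr":[[0,0,0],[0,0,0],[0,0,0],[0,0,0]]}' 40
python3 -m jog '{"hand":[0.6,0.6,0.6],"offset":[[0,0,2],[0,0,2],[0,0,0]],"dr":[[0,0,0],[0,0,0],[0,0,0]]}'
python3 - <<'E'
from h import *
plan([*COV,.023],down(np.deg2rad(51)),1)
E
```

```text
clock: 5.95
tcp_pos: [0.5417, -0.3149, 0.0612]
orientation: [1.038, 2.952, -0.009]
force: [0.2, -0.3, -0.0]
grip_width: 0.598
clock: 6.32
tcp_pos: [0.5431, -0.3158, 0.0211]
orientation: [1.038, 2.95, -0.009]
force: [0.0, -0.7, -0.1]
grip_width: 0.596
1 offset [[-0.25, 0.4, -0.19]] dr [-0.04, 0.89, 0.24] dist mm [4.4 1.6 1.9] grip 0.596 F [ 0.  -0.7 -0.1] j [-0.52  0.55 -0.19  0.82 -0.    0.15] t 6.33
```

```bash
python3 -m jog '{"hand":[0.6,0.6],"offset":[[-0.25,0.4,0],[0,0,0]],"dr":[[0,0,0],[0,0,0]]}' 40
for i in 1 2 3 4; do python3 -m jog '{"hand":[0],"offset":[[0,0,0]],"dr":[[0,0,0]]}' 40; done
```

```text
clock: 6.58
tcp_pos: [0.5489, -0.3147, 0.0225]
orientation: [1.037, 2.948, -0.01]
force: [0.0, -0.7, 0.2]
grip_width: 0.598
clock: 6.7
tcp_pos: [0.5495, -0.3149, 0.0232]
orientation: [1.036, 2.947, -0.01]
force: [0.4, -0.1, -0.1]
grip_width: 0.398
clock: 6.82
tcp_pos: [0.5497, -0.3151, 0.0238]
orientation: [1.036, 2.946, -0.01]
force: [0.2, -0.7, 0.2]
grip_width: 0.179
clock: 6.95
tcp_pos: [0.5497, -0.3152, 0.024]
orientation: [1.036, 2.946, -0.011]
force: [-0.3, -1.1, -0.2]
grip_width: 0.141
clock: 7.08
tcp_pos: [0.5496, -0.3151, 0.024]
orientation: [1.036, 2.946, -0.011]
force: [-0.2, 0.9, -0.7]
grip_width: 0.138
```

```bash
python3 -m jog '{"hand":[0,0,0,0,0],"offset":[[0,0,0],[0,0,-1],[0,0,-1.5],[0,0,-2],[0,0,0]],"dr":[[0,0,0],[0,0,0],[0,0,0],[0,0,0],[0,0,0]]}' 60
python3 - <<'E'
from h import *
o=bot.observe();print(o["grip_width"],o["force"],o["ft_torque"])
print("to above bowl A");z=M[:,2]
plan(RIM+z*.10+[0,0,.12],seat(sgn=-1)); plan(RIM+z*.10+[0,0,.12],seat(sgn=1))
E
```

```text
clock: 7.7
tcp_pos: [0.549, -0.3145, 0.0722]
orientation: [1.036, 2.946, -0.01]
force: [0.6, 0.6, -1.5]
grip_width: 0.12
0.1200303453978276 [ 0.58982347  0.6153699  -1.54493967] [-0.04829488  0.00248877 -0.04421383]
to above bowl A
11 offset [[3.25, 3.22, -2.79], [2.63, 3.57, -2.99], [1.96, 3.84, -3.17], [1.26, 4.0, -3.33], [0.53, 4.06, -3.45], [-0.2, 4.02, -3.53], [-0.93, 3.87, -3.58], [-1.63, 3.62, -3.6], [-2.28, 3.27, -3.57], [-2.88, 2.84, -3.51], [-3.41, 2.33, -3.41]] dr [1.12, -2.7, -8.06] dist mm [-61.9 503.3 299.4] grip 0.12 F [ 0.6  0.6 -1.5] j [-0.52  0.51 -0.12  0.93 -0.    0.16] t 7.7
11 offset [[3.25, 3.22, -2.79], [3.62, 2.87, -2.71], [3.93, 2.47, -2.66], [4.19, 2.04, -2.63], [4.39, 1.56, -2.63], [4.52, 1.07, -2.66], [4.58, 0.57, -2.71], [4.57, 0.06, -2.78], [4.49, -0.43, -2.88], [4.34, -0.91, -3.0], [4.13, -1.35, -3.13]] dr [-2.69, -1.11, 7.92] dist mm [-61.9 503.3 299.4] grip 0.12 F [ 0.6  0.6 -1.5] j [-0.52  0.51 -0.12  0.93 -0.    0.16] t 7.7
```

```bash
python3 - <<'E'
from h import *
plan(RIM+M[:,2]*.10+[0,0,.05],seat(sgn=-1))
E
```

```text
11 offset [[3.26, 3.22, -2.15], [2.67, 3.59, -2.36], [2.03, 3.87, -2.54], [1.35, 4.06, -2.7], [0.64, 4.15, -2.83], [-0.08, 4.13, -2.92], [-0.79, 4.01, -2.98], [-1.48, 3.79, -3.0], [-2.14, 3.48, -2.99], [-2.74, 3.08, -2.94], [-3.28, 2.6, -2.85]] dr [1.12, -2.7, -8.06] dist mm [-61.9 503.3 229.4] grip 0.12 F [ 0.6  0.6 -1.5] j [-0.52  0.51 -0.12  0.93 -0.    0.16] t 7.7
```

```bash
python3 -m jog '{"hand":[0,0,0,0,0,0,0,0,0,0],"offset":[[3.26,3.22,-2.15],[2.67,3.59,-2.36],[2.03,3.87,-2.54],[1.35,4.06,-2.7],[0.64,4.15,-2.83],[-0.08,4.13,-2.92],[-0.79,4.01,-2.98],[-1.48,3.79,-3.0],[-2.14,3.48,-2.99],[0,0,0]],"dr":[[1.1,-2.7,-8.1],[1.1,-2.7,-8.1],[1.1,-2.7,-8.1],[1.1,-2.7,-8.1],[1.1,-2.7,-8.1],[1.1,-2.7,-8.1],[1.1,-2.7,-8.1],[1.1,-2.7,-8.1],[1.1,-2.7,-8.1],[0,0,0]]}'
python3 - <<'E'
from h import *
plan(RIM+M[:,2]*.075,seat(sgn=-1))
E
```

```text
clock: 8.95
tcp_pos: [0.4866, 0.1094, 0.2608]
orientation: [-0.899, 2.62, -0.424]
force: [0.6, -1.0, -1.2]
grip_width: 0.116
2 offset [[-2.53, 3.12, 1.0], [-2.84, 2.82, 1.04]] dr [1.18, -2.09, -6.81] dist mm [ 12.5  75.8 -30.8] grip 0.116 F [ 0.6 -1.  -1.2] j [ 0.45 -0.05 -0.46  0.85 -0.33 -0.26] t 8.95
```

```bash
python3 -m jog '{"hand":[0,0,0],"offset":[[-2.53,3.12,0.9],[-2.84,2.82,0.9],[0,0,0]],"dr":[[1.2,-2.1,-6.8],[1.2,-2.1,-6.8],[0,0,0]]}'
python3 - <<'E'
from h import *
plan(RIM+M[:,2]*.055,seat(sgn=-1))
s=bot.snapshot("scene");t=bot.snapshot("top")
for S in(s,t):
  for th in("cover_mid","cover_key"):
    print(th,[((M.T@(np.array(d["position"])-RIM)*1e3).round(1),round(d["conf"],2)) for d in bot.tip_of(th,S)][:2])
p=cur()[1];print("tcp in rim",M.T@(p-RIM)*1e3)
cc=lambda i,u,v,h:cv2.resize(i[v-h:v+h,u-h:u+h],(390,390),interpolation=cv2.INTER_CUBIC)
u=proj(s,RIM)[0].astype(int);v=proj(t,RIM)[0].astype(int)
cv2.imwrite("pics/h1.png",np.hstack([cc(s["img"],*u,50),cc(t["img"],*v,50)]))
E
```

```text
clock: 9.32
tcp_pos: [0.4974, 0.185, 0.2299]
orientation: [-1.198, 2.437, -0.497]
force: [-0.6, -0.2, -2.3]
grip_width: 0.12
1 offset [[-0.12, -0.09, 2.07]] dr [-0.09, -0.1, 0.2] dist mm [ 11.2  -2.6 -17.3] grip 0.12 F [-0.6 -0.2 -2.3] j [ 0.62  0.   -0.52  0.7  -0.41 -0.37] t 9.32
cover_mid [(array([ 200.4, -366.6, -305.4]), 0.29)]
cover_key [(array([12.6, 25. , 53.8]), 0.86)]
cover_mid [(array([-1.8, -0.1, 79.2]), 0.87)]
cover_key [(array([ 9.1, 27. , 61.4]), 0.84)]
tcp in rim [ 1.91426427 -1.38300813 77.38189566]
```

View pics/h1.png

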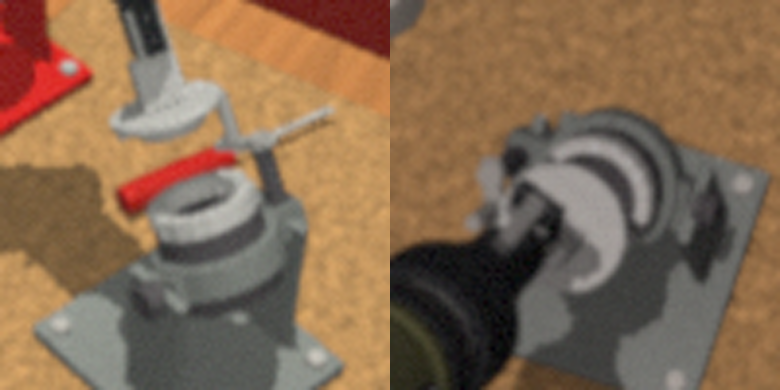

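The cover is level and held by the blade (scene crop ~ (165,110)), above the bowl mouth at (205,195); the clip at (255,145) points to the front, clear. Descending.

```bash
cat >> h.py <<'E'
CX=np.deg2rad(68.8)
def st(tx=.5,ty=1.2,tz=20,key=CX):
    o,p,Rr=cur();print("tcp in rim mm",(M.T@(p-RIM)*1e3).round(1),"F rim",(M.T@np.array(o["force"])).round(1),"Tq",(M.T@np.array(o["ft_torque"])).round(2))
    plan(RIM+M@np.array([tx,ty,tz])/1e3,seat(key,-1),1)
E
python3 -m jog '{"hand":[0,0,0],"offset":[[-0.12,-0.09,2.0],[0,0,2.0],[0,0,0]],"dr":[[0,0,0],[0,0,0],[0,0,0]]}'
python3 -c "
from h import *
st(tz=30)"
```

```text
clock: 10.0
tcp_pos: [0.5215, 0.1763, 0.2006]
orientation: [-1.182, 2.437, -0.498]
force: [-0.7, -0.7, -1.4]
grip_width: 0.117
tcp in rim mm [ 6.1 -2.1 37.5] F rim [-1.1 -0.9 -1. ] Tq [-0.05  0.62 -0.03]
1 offset [[-0.1, 0.65, 0.75]] dr [-0.37, 0.09, -0.4] dist mm [-0.1  3.5 -9.3] grip 0.117 F [-0.7 -0.7 -1.4] j [ 0.57  0.05 -0.57  0.59 -0.39 -0.41] t 10.0
```

```bash
python3 -m jog '{"hand":[0,0],"offset":[[-0.1,0.65,0.4],[0,0,0]],"dr":[[0,0,0],[0,0,0]]}'
python3 -c "
from h import *
st(tz=24)"
```

```text
clock: 10.25
tcp_pos: [0.5199, 0.1803, 0.1953]
orientation: [-1.18, 2.436, -0.497]
force: [0.2, -0.1, -0.7]
grip_width: 0.117
tcp in rim mm [ 1.2  1.2 34.3] F rim [-0.1 -0.1 -0.7] Tq [-0.04  0.63 -0.  ]
1 offset [[0.03, 0.08, 1.03]] dr [-0.4, 0.14, -0.51] dist mm [ 4.3 -1.3 -9.3] grip 0.117 F [ 0.2 -0.1 -0.7] j [ 0.58  0.05 -0.57  0.58 -0.4  -0.4 ] t 10.25
```

```bash
python3 -m jog '{"hand":[0,0],"offset":[[0.03,0.2,0.9],[0,0,0]],"dr":[[0,0,-0.4],[0,0,0]]}'
python3 -c "
from h import *
st(tz=20)"
```

```text
clock: 10.5
tcp_pos: [0.5231, 0.1804, 0.1869]
orientation: [-1.189, 2.431, -0.499]
force: [0.0, 0.1, -1.8]
grip_width: 0.12
tcp in rim mm [-0.4  2.3 25.5] F rim [-0.9  0.1 -1.6] Tq [ 0.02  0.63 -0.01]
1 offset [[0.07, -0.12, 0.55]] dr [-0.43, 0.22, -0.08] dist mm [ 3.1 -2.1 -4.3] grip 0.12 F [ 0.   0.1 -1.8] j [ 0.58  0.06 -0.59  0.55 -0.4  -0.41] t 10.5
```

```bash
python3 -m jog '{"hand":[0,0],"offset":[[0.07,-0.1,0.4],[0,0,0]],"dr":[[0,0,0],[0,0,0]]}'
python3 -c "
from h import *
st(tz=19)"
python3 -m jog '{"hand":[0,0],"offset":[[0,0,0.4],[0,0,0]],"dr":[[0,0,0],[0,0,0]]}'
python3 -c "
from h import *
st(tz=17)"
```

```text
clock: 10.75
tcp_pos: [0.5255, 0.1788, 0.1837]
orientation: [-1.189, 2.431, -0.499]
force: [0.6, -0.4, -1.1]
grip_width: 0.12
tcp in rim mm [ 0.4  1.4 21.3] F rim [ 0.  -0.2 -1.2] Tq [0.04 0.65 0.04]
1 offset [[0.02, -0.01, 0.23]] dr [-0.44, 0.24, -0.07] dist mm [ 1.1 -0.5 -2. ] grip 0.12 F [ 0.6 -0.4 -1.1] j [ 0.57  0.07 -0.59  0.54 -0.39 -0.41] t 10.75
clock: 11.0
tcp_pos: [0.5272, 0.1793, 0.1804]
orientation: [-1.19, 2.43, -0.495]
force: [-0.5, 0.3, -1.3]
grip_width: 0.118
tcp in rim mm [ 0.1  2.4 17.8] F rim [-1.2  0.1 -0.8] Tq [-0.01  0.66 -0.  ]
1 offset [[0.1, -0.08, 0.08]] dr [-0.31, 0.35, -0.06] dist mm [ 0.4 -1.4 -0.5] grip 0.118 F [-0.5  0.3 -1.3] j [ 0.57  0.07 -0.6   0.53 -0.39 -0.42] t 11.0
```

```bash
python3 -m jog '{"hand":[0,0],"offset":[[0.08,-0.05,0.3],[0,0,0]],"dr":[[0,0,0],[0,0,0]]}'
python3 -c "
from h import *
st(tz=12)"
python3 -m jog '{"hand":[0,0],"offset":[[0,0,0.3],[0,0,0]],"dr":[[0,0,0],[0,0,0]]}'
python3 -c "
from h import *
st(tz=12)"
```

```text
clock: 11.25
tcp_pos: [0.5285, 0.1781, 0.1776]
orientation: [-1.191, 2.43, -0.494]
force: [-1.5, 0.0, -2.2]
grip_width: 0.119
tcp in rim mm [-0.   1.6 14.6] F rim [-2.4 -0.4 -1.2] Tq [-0.06  0.88 -0.07]
1 offset [[0.02, -0.06, 0.26]] dr [-0.26, 0.37, -0.05] dist mm [ 1.5 -0.9 -2. ] grip 0.119 F [-1.5  0.  -2.2] j [ 0.56  0.08 -0.6   0.52 -0.39 -0.42] t 11.25
clock: 11.5
tcp_pos: [0.5295, 0.1769, 0.1761]
orientation: [-1.191, 2.43, -0.496]
force: [-1.6, 1.8, -1.1]
grip_width: 0.122
tcp in rim mm [ 0.4  0.7 12.6] F rim [-2.3  1.3  0.1] Tq [ 0.29  1.05 -0.08]
1 offset [[-0.05, 0.01, 0.06]] dr [-0.34, 0.32, -0.03] dist mm [ 0.5  0.3 -0.5] grip 0.122 F [-1.6  1.8 -1.1] j [ 0.56  0.08 -0.6   0.52 -0.39 -0.43] t 11.5
```

```bash
for i in 1 2 3; do python3 -m jog '{"hand":[0,0],"offset":[[0,0,0.25],[0,0,0]],"dr":[[0,0,0],[0,0,0]]}' >/dev/null
python3 -c "
from h import *
st(tz=12)"; done
```

```text
tcp in rim mm [ 0.3  0.9 12.8] F rim [-3.5  1.  -1.7] Tq [ 0.21  1.06 -0.06]
1 offset [[-0.03, -0.01, 0.08]] dr [-0.29, 0.44, 0.03] dist mm [ 0.6  0.1 -0.6] grip 0.118 F [-1.8  1.6 -3.2] j [ 0.56  0.08 -0.61  0.51 -0.39 -0.43] t 11.75
tcp in rim mm [ 0.4  0.9 12.7] F rim [-3.1  0.9 -0.9] Tq [ 0.24  1.1  -0.03]
1 offset [[-0.03, -0.0, 0.07]] dr [-0.27, 0.53, 0.08] dist mm [ 0.5  0.2 -0.5] grip 0.12 F [-1.9  1.5 -2.3] j [ 0.56  0.08 -0.61  0.51 -0.38 -0.43] t 12.0
tcp in rim mm [ 0.4  0.9 12.7] F rim [-3.1 -0.1 -1.5] Tq [ 0.16  1.05 -0.08]
1 offset [[-0.03, 0.0, 0.07]] dr [-0.25, 0.63, 0.13] dist mm [ 0.5  0.1 -0.5] grip 0.114 F [-1.9  0.4 -2.9] j [ 0.56  0.08 -0.61  0.51 -0.38 -0.43] t 12.25
```

```bash
python3 -m jog '{"hand":[0,0.35,0.35,0.35],"offset":[[0,0,0.3],[0,0,0],[0,0,0],[0,0,0]],"dr":[[0,0,0],[0,0,0],[0,0,0],[0,0,0]]}' 40
python3 -m jog '{"hand":[0.35,0.35,0.35],"offset":[[0,0,-2.5],[0,0,-3],[0,0,0]],"dr":[[0,0,0],[0,0,0],[0,0,0]]}'
python3 - <<'E'
from h import *
st(-.5,-.5,42)
s=bot.snapshot("scene");t=bot.snapshot("top")
for S in(s,t):
  for th in("cover_mid","clip_thumb","clip_pivot"):
    print(th,[((M.T@(np.array(d["position"])-RIM)*1e3).round(1),round(d["conf"],2)) for d in bot.tip_of(th,S) if np.linalg.norm(d["position"]-RIM)<.12][:2])
cc=lambda i,u,v,h:cv2.resize(i[v-h:v+h,u-h:u+h],(390,390),interpolation=cv2.INTER_CUBIC)
u=proj(s,RIM)[0].astype(int);v=proj(t,RIM)[0].astype(int)
cv2.imwrite("pics/h2.png",np.hstack([cc(s["img"],*u,40),cc(t["img"],*v,40)]))
E
```

```text
clock: 12.75
tcp_pos: [0.5322, 0.177, 0.1771]
orientation: [-1.192, 2.421, -0.493]
force: [-0.3, -0.7, 0.6]
grip_width: 0.353
clock: 13.12
tcp_pos: [0.5054, 0.184, 0.2239]
orientation: [-1.191, 2.423, -0.495]
force: [-0.1, 0.7, 0.1]
grip_width: 0.347
tcp in rim mm [ 2.6  0.6 66.5] F rim [-0.2  0.6  0.3] Tq [-0.01  0.41 -0.01]
1 offset [[0.25, 0.27, 2.45]] dr [-0.49, 0.67, 0.05] dist mm [  8.9  -3.8 -22.8] grip 0.347 F [-0.1  0.7  0.1] j [ 0.61  0.01 -0.54  0.66 -0.4  -0.38] t 13.12
cover_mid [(array([-2.2, -1.5, 12.6]), 0.83)]
clip_thumb [(array([-21.7,  50.9,  32.6]), 0.6)]
clip_pivot [(array([ 0.7, 57.8,  8.1]), 0.91), (array([13.1, 29.1, -5.7]), 0.38)]
cover_mid [(array([ 1.2,  2.8, 14.8]), 0.69)]
clip_thumb [(array([-20.4,  52.3,  35.6]), 0.57)]
clip_pivot [(array([-1.1, 55.8,  9.7]), 0.79), (array([-6. ,  1.2,  3. ]), 0.21)]
```

View pics/h2.png

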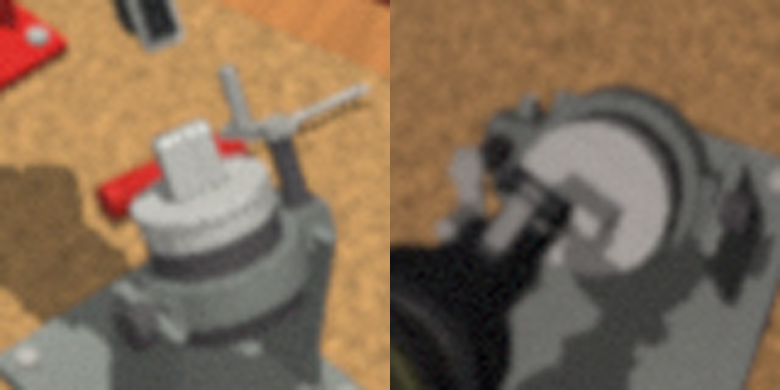

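Cover sits level with flange on the rim (scene crop (205,205)), mid point reads 13-15 mm above the rim. A gentle press on the blade top to confirm.

```bash
python3 -m jog '{"hand":[0,0,0,0,0],"offset":[[0,0,0],[0,0,0],[0,0.3,1.0],[0.1,0.1,1.0],[0,0,0]],"dr":[[0,0,0],[0,0,0],[0,0,0],[0,0,0],[0,0,0]]}'
python3 -c "
from h import *
st(0,0,39)"
python3 -m jog '{"hand":[0,0],"offset":[[0,0,0.6],[0,0,0.4]],"dr":[[0,0,0],[0,0,0]]}'
python3 -c "
from h import *
st(0,0,39)"
```

```text
clock: 14.15
tcp_pos: [0.5108, 0.1807, 0.1993]
orientation: [-1.194, 2.429, -0.497]
force: [-0.3, 0.1, -0.1]
grip_width: -0.002
tcp in rim mm [-4.5 -1.  42.2] F rim [-0.3 -0.   0.1] Tq [ 0.02  0.52 -0.01]
1 offset [[-0.25, -0.38, 0.33]] dr [-0.35, 0.3, 0.14] dist mm [ 5.5 -0.6 -0.6] grip -0.002 F [-0.3  0.1 -0.1] j [ 0.59  0.04 -0.58  0.59 -0.4  -0.4 ] t 14.15
clock: 14.4
tcp_pos: [0.5161, 0.1793, 0.1903]
orientation: [-1.194, 2.429, -0.497]
force: [0.8, -1.2, -0.7]
grip_width: 0.001
tcp in rim mm [-4.2 -0.8 31.7] F rim [ 0.6 -0.9 -1.1] Tq [-0.01  0.46 -0.02]
1 offset [[-0.23, -0.37, -0.73]] dr [-0.36, 0.31, 0.14] dist mm [0.2 0.8 8.4] grip 0.001 F [ 0.8 -1.2 -0.7] j [ 0.58  0.05 -0.59  0.56 -0.4  -0.41] t 14.4
```

```bash
for i in 1 2; do python3 -m jog '{"hand":[0],"offset":[[0,0,0.4]],"dr":[[0,0,0]]}' >/dev/null
python3 -c "
from h import *
st(0,0,39)"; done
```

```text
tcp in rim mm [-4.1 -0.8 27.4] F rim [-0.4  0.7 -0.5] Tq [-0.09  0.44 -0.06]
1 offset [[-0.22, -0.36, -1.15]] dr [-0.36, 0.32, 0.13] dist mm [-1.9  1.4 12.1] grip -0.001 F [ 0.1  0.7 -0.6] j [ 0.58  0.05 -0.6   0.55 -0.39 -0.41] t 14.53
tcp in rim mm [-3.9 -0.7 23.2] F rim [ 0.1 -0.  -0.1] Tq [-0.04  0.44 -0.01]
1 offset [[-0.22, -0.35, -1.57]] dr [-0.37, 0.33, 0.12] dist mm [-4.1  1.9 15.6] grip -0.0 F [ 0.1 -0.  -0. ] j [ 0.57  0.06 -0.6   0.54 -0.39 -0.41] t 14.65
```

```bash
python3 - <<'E'
from h import *
s=bot.snapshot("scene");p=cur()[1];b=s["img"]
u=proj(s,RIM)[0].astype(int);k=12
c=cv2.resize(b[u[1]-40:u[1]+20,u[0]-33:u[0]+33],None,fx=k,fy=k,interpolation=cv2.INTER_CUBIC)[:600]
z=M[:,2]
for P,col in((p,(0,0,255)),(p+z*.019,(0,255,255)),(RIM+z*.039,(0,255,0)),(RIM+z*.005,(255,0,0))):
    q=((proj(s,P)[0]-u+[33,40]+.5)*k).astype(int);cv2.circle(c,tuple(map(int,q)),4,col,2);print(q)
cv2.imwrite("pics/z1.png",c)
print([((M.T@(np.array(d["position"])-RIM)*1e3).round(1),round(d["conf"],2)) for d in bot.tip_of("cover_mid",s)])
E
```

```text
[367 397]
[340 317]
[359 329]
[406 472]
[(array([-6.9, -3.1, 10.4]), 0.59)]
```

View pics/z1.png

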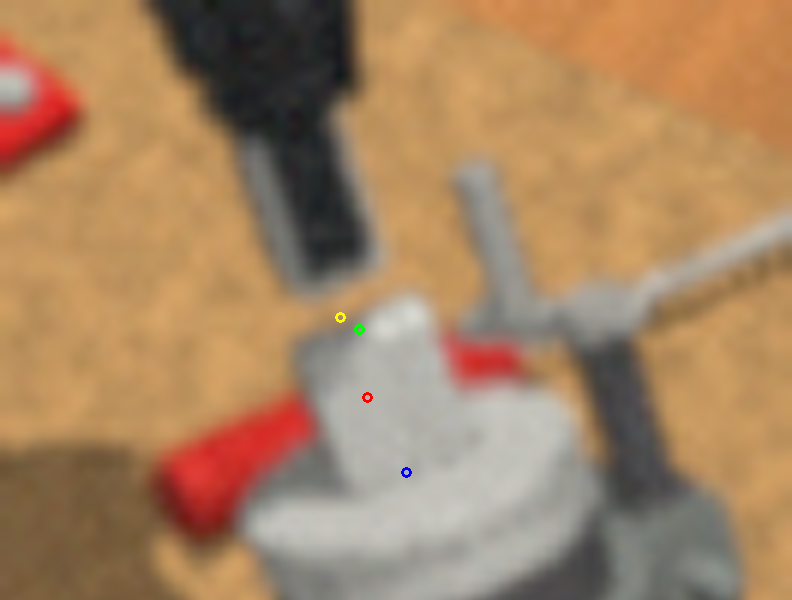

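The marker shows that the real shut fingertips (335,285) are about 26 mm behind the reported TCP (367,397), which explains the first miss. The blade top is at its seated height. I'll press using the true tip.

```bash
python3 -m jog '{"hand":[0,0],"offset":[[-0.2,-0.35,0],[0,0,0.5]],"dr":[[0,0,0],[0,0,0]]}' >/dev/null
for i in 1 2 3; do python3 -c "
from h import *
st(0,0,13)"; python3 -m jog '{"hand":[0],"offset":[[0,0,0.3]],"dr":[[0,0,0]]}' >/dev/null;  done; python3 -c "
from h import *
st(0,0,13)"
```

```text
tcp in rim mm [ 0.7  0.2 18.3] F rim [-0.   0.3  1.2] Tq [ 0.04  0.52 -0.03]
1 offset [[0.05, 0.06, 0.53]] dr [-0.39, 0.36, 0.12] dist mm [ 1.9 -0.8 -4.9] grip -0.003 F [-0.5  0.5  1. ] j [ 0.56  0.07 -0.6   0.53 -0.39 -0.42] t 15.0
tcp in rim mm [ 0.7  0.1 15. ] F rim [ 0.3 -0.2  0.8] Tq [ 0.02  0.45 -0.01]
1 offset [[0.04, 0.06, 0.2]] dr [-0.38, 0.35, 0.11] dist mm [ 0.4 -0.3 -2.1] grip 0.003 F [-0.2 -0.2  0.9] j [ 0.56  0.07 -0.6   0.52 -0.39 -0.43] t 15.12
tcp in rim mm [ 1.   0.3 14.1] F rim [-9.4 -7.6 53.1] Tq [-1.61  2.31 -0.02]
1 offset [[0.07, 0.08, 0.11]] dr [-0.36, 0.43, 0.16] dist mm [-0.4 -0.2 -1.4] grip -0.001 F [-35.4   2.6  41.3] j [ 0.56  0.08 -0.6   0.52 -0.39 -0.43] t 15.25
tcp in rim mm [ 0.9  0.4 14.1] F rim [-8.5 -7.5 44.4] Tq [-1.53  2.31 -0.05]
1 offset [[0.07, 0.08, 0.11]] dr [-0.32, 0.52, 0.24] dist mm [-0.4 -0.3 -1.4] grip -0.004 F [-30.5   1.3  34.2] j [ 0.56  0.07 -0.61  0.51 -0.39 -0.43] t 15.38
```

```bash
python3 -m jog '{"hand":[0,0],"offset":[[0,0,-2],[0,0,-2]],"dr":[[0,0,0],[0,0,0]]}' >/dev/null
cat >> h.py <<'E'
PK=np.arctan2(.585,-.81)-np.pi/2  # tool y in rim frame at atan2(.585,-.81); tool x = y x z
def pushR():
    y=M@np.array([-.81,.585,0]);y/=np.linalg.norm(y);z=-M[:,2];return np.c_[np.cross(y,z),y,z]
def sp(tx,ty,tz,n=None):
    o,p,Rr=cur();print("tcp in rim mm",(M.T@(p-RIM)*1e3).round(1),"F rim",(M.T@np.array(o["force"])).round(1))
    plan(RIM+M@np.array([tx,ty,tz])/1e3,pushR(),n,2.5)
E
python3 -c "
from h import *
sp(-46.7,66.9,48)"
```

```text
tcp in rim mm [-0.2 -0.6 54.9] F rim [ 0.1 -0.8  0.3]
4 offset [[-1.16, 1.69, 0.17], [-1.05, 1.76, 0.17], [-0.93, 1.83, 0.17], [-0.81, 1.88, 0.17]] dr [-0.06, 0.13, 3.73] dist mm [-15.9  75.2 -29.3] grip -0.002 F [-0.2 -0.7  0.3] j [ 0.6   0.02 -0.56  0.63 -0.4  -0.4 ] t 15.62
```

```bash
python3 -m jog '{"hand":[0,0,0,0,0],"offset":[[-1.16,1.69,0.1],[-1.05,1.76,0.1],[-0.93,1.83,0.1],[-0.81,1.88,0.1],[0,0,0]],"dr":[[0,0,3.7],[0,0,3.7],[0,0,3.7],[0,0,3.7],[0,0,0]]}' >/dev/null
python3 -c "
from h import *
sp(-46.7,66.9,-3,3)"
```

```text
tcp in rim mm [-46.   70.   52.6] F rim [ 0.1 -0.4 -0.3]
3 offset [[0.12, -0.04, 1.85], [0.11, -0.04, 1.85], [0.11, -0.04, 1.85]] dr [-0.06, 0.27, -0.15] dist mm [ 25.2 -10.8 -48.5] grip 0.0 F [ 0.1 -0.5 -0.2] j [ 0.76  0.11 -0.52  0.64 -0.45  0.05] t 16.25
```

```bash
python3 -m jog '{"hand":[0,0,0,0],"offset":[[0.12,0,1.8],[0.11,0,1.8],[0.11,0,1.8],[0,0,0]],"dr":[[0,0,0],[0,0,0],[0,0,0],[0,0,0]]}'
python3 -c "
from h import *
sp(-46.7,66.9,-3,1)"
```

```text
clock: 16.75
tcp_pos: [0.5171, 0.2486, 0.14]
orientation: [-0.856, 2.528, -0.414]
force: [-0.5, -0.3, -0.5]
grip_width: 0.001
tcp in rim mm [-45.8  65.9  -2.5] F rim [-0.6 -0.5 -0.2]
1 offset [[-0.03, 0.14, 0.05]] dr [-0.31, 0.82, -0.27] dist mm [-0.2  1.1 -0.9] grip 0.001 F [-0.5 -0.3 -0.5] j [ 0.71  0.17 -0.59  0.48 -0.44 -0.02] t 16.75
```

```bash
for i in 1 2 3; do python3 -m jog '{"hand":[0,0],"offset":[[0,-0.5,0],[0,-0.5,0]],"dr":[[0,0,0],[0,0,0]]}' >/dev/null
python3 -c "
from h import *
sp(-18.7,46.6,-3,1)"; done
```

```text
tcp in rim mm [-37.1  59.9  -1.5] F rim [-7.8  2.3 -0.1]
1 offset [[-0.01, -2.27, 0.16]] dr [-0.23, 0.86, -0.24] dist mm [ 12.2 -17.5   7.9] grip 0.002 F [-5.8  4.2 -4. ] j [ 0.69  0.17 -0.59  0.49 -0.43 -0.04] t 17.0
tcp in rim mm [-35.8  52.7  -1.4] F rim [-7.3  0.9  2.5]
1 offset [[-0.5, -1.75, 0.15]] dr [0.45, 0.46, 0.12] dist mm [ 13.2 -10.3   7.2] grip -0.005 F [-7.   3.  -1.5] j [ 0.67  0.16 -0.59  0.49 -0.41 -0.06] t 17.25
tcp in rim mm [-31.7  45.9  -1.2] F rim [-3.4  1.  -1. ]
1 offset [[-0.81, -1.02, 0.17]] dr [0.84, 0.24, 0.36] dist mm [11.8 -2.8  5. ] grip 0.002 F [-2.1  1.7 -2.6] j [ 0.65  0.15 -0.59  0.5  -0.4  -0.09] t 17.5
```

```bash
for i in 1 2; do python3 -m jog '{"hand":[0,0],"offset":[[-0.45,-0.2,0],[-0.1,-0.5,0]],"dr":[[0,0,0],[0,0,0]]}' >/dev/null
python3 -c "
from h import *
sp(-18.7,46.6,-3,1)"; done
python3 - <<'E'
from h import *
for n in("scene","top"):
  S=bot.snapshot(n)
  for th in("clip_thumb","clip_pivot","cover_mid"):
    print(th,[((M.T@(np.array(d["position"])-RIM)*1e3).round(1),round(d["conf"],2)) for d in bot.tip_of(th,S) if np.linalg.norm(d["position"]-RIM)<.12][:2])
E
```

```text
tcp in rim mm [-23.6  45.8  -1.2] F rim [-4.2  1.4  0.7]
1 offset [[-0.35, -0.36, 0.18]] dr [0.94, 0.16, 0.44] dist mm [ 5.2 -0.7  0.9] grip -0.002 F [-3.4  2.5 -1.5] j [ 0.63  0.15 -0.58  0.51 -0.39 -0.1 ] t 17.75
tcp in rim mm [-17.4  47.8  -1.3] F rim [-18.1   8.2   5.3]
1 offset [[0.17, 0.03, 0.17]] dr [1.42, 0.1, 0.55] dist mm [-0.6 -1.1 -2.1] grip 0.003 F [-15.2  13.1  -4.5] j [ 0.62  0.15 -0.56  0.52 -0.38 -0.11] t 18.0
clip_thumb [(array([-2.1, 34.1, 35.6]), 0.49), (array([-4. , -2.5, 13.4]), 0.48)]
clip_pivot [(array([-0.8, 57.6,  8.6]), 0.86)]
cover_mid [(array([-2.8, -2.5, 13.1]), 0.87)]
clip_thumb [(array([-4. , 33.2, 37.1]), 0.51)]
clip_pivot [(array([-2.2, 56.1, 10. ]), 0.63)]
cover_mid [(array([-1.3,  1. , 13.9]), 0.63)]
```

```bash
python3 -m jog '{"hand":[0,0,0],"offset":[[0,-0.3,0],[0,-0.15,0],[0,0,0]],"dr":[[0,0,0],[0,0,0],[0,0,0]]}' >/dev/null
python3 -c "
from h import *
sp(-18.7,46.6,-3,1)"
python3 -m jog '{"hand":[0,0,0,0,0,0],"offset":[[0,1.5,0],[0,0.5,-2],[0,0,-4],[0,0,-4],[0,0,-4],[0,0,0]],"dr":[[0,0,0],[0,0,0],[0,0,0],[0,0,0],[0,0,0],[0,0,0]]}'
python3 - <<'E'
from h import *
t=bot.snapshot("top");s=bot.snapshot("scene")
for S in(s,t):
  for th in("clip_thumb","clip_pivot","cover_mid"):
    print(th,[((M.T@(np.array(d["position"])-RIM)*1e3).round(1),round(d["conf"],2)) for d in bot.tip_of(th,S) if np.linalg.norm(d["position"]-RIM)<.12][:2])
cc=lambda i,u,v,h:cv2.resize(i[v-h:v+h,u-h:u+h],(390,390),interpolation=cv2.INTER_CUBIC)
u=proj(s,RIM)[0].astype(int);v=proj(t,RIM)[0].astype(int)
cv2.imwrite("pics/f.png",np.hstack([cc(s["img"],*u,40),cc(t["img"],*v,40)]))
E
```

```text
tcp in rim mm [-18.7  48.8  -0.9] F rim [-4.6 -0.3  0.5]
1 offset [[0.19, -0.13, 0.2]] dr [2.12, 0.12, 0.86] dist mm [ 0.3 -2.4 -1.8] grip -0.001 F [-4.1  0.9 -1.9] j [ 0.62  0.15 -0.56  0.52 -0.37 -0.12] t 18.77
clock: 19.52
tcp_pos: [0.4639, 0.2621, 0.2798]
orientation: [-0.88, 2.534, -0.377]
force: [0.3, 0.3, 0.2]
grip_width: -0.0
clip_thumb [(array([ 0.6, 33.9, 36. ]), 0.65)]
clip_pivot [(array([-3.3, 53.7, 10. ]), 0.76)]
cover_mid [(array([-2. , -2.6, 14. ]), 0.57)]
clip_thumb [(array([-5.3, 37.2, 35.6]), 0.46)]
clip_pivot [(array([-4.6, 57.3,  9.8]), 0.68)]
cover_mid [(array([-2.3,  1.2, 15.4]), 0.93), (array([-3.2, -5.1,  0.4]), 0.53)]
```

View pics/f.png

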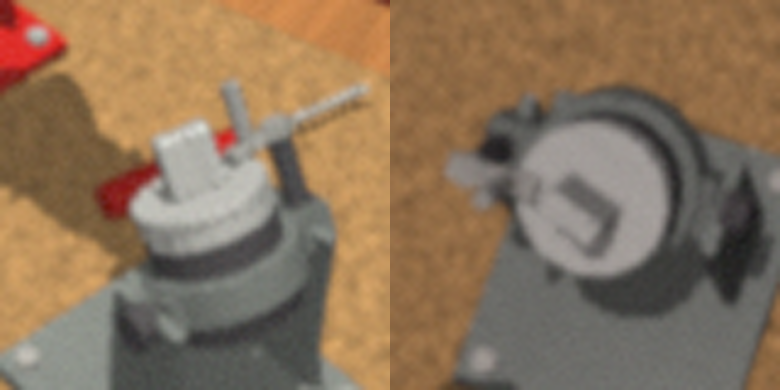

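```bash
python3 -c "
from rig import bot
print(bot.sign_off(), bot.observe()['clock'])"
```

```text
the job is handed in; nothing more can be done
the job is handed in; nothing more can be done
```

The keyed cover is seated on the grey stand's bowl with its keys in the notches. The clip is swung over its edge to the stop, and the robot is clear of everything. I handed the job in at about 19.6 s.

- **Picking up:** The first grasp of the cover missed and left it unmoved. The fingertips really end about 25 mm behind the reported TCP, so I allowed for that from then on. The second grasp held.
- **Cover:** The cover went in with its keys turned about 21° from the stand's y axis, to line up with the notches. It came to rest at 12.7 mm reported height, against 12 mm expected seated and 19 mm if the keys were on the rim. A press of about 50 N on the blade top met firm resistance, and in the picture the blade top is at its seated height. After that the network put the cover's mid point 13–15 mm above the rim (13 expected, so within its error).
- **Clip:** I pushed the pin until the force rose to about 20 N, against about 3 N of friction. A second, smaller push only reached about 5 N and did not move the pin further. The last pictures show the arm lying over the flange, and the pin and pivot positions give about 1.57 rad, within the networks' few millimetres.
- **Other parts:** I did not touch the dust cap, the other bystanders or the pink and red stands, and I did not check their positions afterwards.

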